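# Turn the round-bottomed parts cup mouth-up

### The job

On the rubber mat of the workshop bench, one round-bottomed steel parts cup stands upside down. Pick it up, lift it well clear of the mat, turn it over and set it down gently (not dropped) so that it stands on its foot on the mat, mouth up, ready for screws. Leave the upside-down low straight-sided tin and the other round-bottomed cup, already mouth-up, where they stand.

Things in the scene. Friction and masses are not known exactly. Their poses are not given: they have to be found in the camera images.
- cup_mid (a point): centre (half-way up) of the cup to turn, 60 mm high, 0.24 kg, centre 30 mm above the mat. Axis z runs foot to mouth: down at the start. Straight band 66 mm wide over the 32 mm next to the rim, then curving in to a flat 40 mm foot. A weight in the foot (mass centre 9 mm up) makes it self-righting: let go on the mat leaning up to 90 degrees from mouth-up, it rolls some 60 mm footwards and rises.
- twin_mid (a point): centre (half-way up, z from foot to mouth) of another cup of exactly the same make and size, already standing mouth-up on the mat. Leave it.
- tin_mid (a point): centre (half-way up, z from bottom to mouth) of a straight-sided steel tin, 66 mm in diameter and 42 mm high (centre 21 mm above the mat), standing upside down on the mat. Leave it.
- mat: black rubber mat fixed to the bench, 340 mm (its x) by 520 mm (its y), 4 mm thick; origin at the centre of its underside, on the bench top. The three vessels stand on it, their centres at least 110 mm apart.
Not all that is in view belongs to the job. Leave any blue or yellow look-alike of the part that bears cup_mid alone.

How it is judged (in metres and radians):
On the way:
1. the upside-down cup is held in the gripper, lifted well clear of the mat (its centre more than 60 mm above the bench) (height (world z) of cup_mid above 0.06 m and contact force between the fingers and cup above 0.5 N), for 0.2 s.
At the end, for the whole second after the job is handed in: The cup stands at rest on its foot, mouth up within 10 degrees, its centre 26 to 42 mm above the bench and over the mat; the other cup and the tin are within 30 mm of where they stood (angle between cup_mid's own z axis and vertical below 0.18 rad and height (world z) of cup_mid between 0.026 and 0.042 m and x of cup_mid in the frame of mat between -0.17 and 0.17 m and y of cup_mid in the frame of mat between -0.26 and 0.26 m and linear speed of cup below 0.03 m/s and distance of each of twin_mid, tin_mid from where it was at the start of the episode below 0.03 m); the robot touches nothing.
It fails at once if the cup is dropped or thrown: it moves faster than 1 m/s while the gripper is not touching it (linear speed of cup above 1 m/s and contact force between the fingers and cup below 0.01 N).
It fails at once if the other cup or the tin is moved over 30 mm (distance of any of twin_mid, tin_mid from where it was at the start of the episode above 0.03 m).
It fails at once if the other cup or the tin is tipped (over 30 degrees) (angle between twin_mid's own z axis and vertical above 0.52 rad or angle between tin_mid's own z axis and vertical below 2.62 rad).
It also fails if it takes over 42 s, if anything falls off the work surface, if the arm or the gripper's body presses on something with over 40 N, if the wrist force passes 120 N, or if a joint passes its speed limit or range.

### The arm

A 6-joint arm with a two-finger parallel gripper is mounted at the origin on the work surface. World frame = base frame: x ahead of the robot, y to its left, z up, the work surface at z = 0. Lengths are in mm, angles in rad, forces in N, time in s.
With the tool pointing down it reaches from about 300 to 850 mm from the base axis. Payload 4.2 kg.
Tool frame: the origin (TCP) lies at the very end of the fingers, on their centre line; the grasp point (between the pads) lies arm.pinch_z behind it (arm.pinch_z is the distance from the TCP to the grasp point, in mm); z points along the fingers, y is the line along which they close (so a half turn about z gives the same grasp; the last joint's range is limited). The gripper opens to 91 mm and grips with 3 to 60 N. Pads are 32 mm wide; open, the fingers measure 118 mm over their backs; the gripper's body (76 mm by 178 mm) begins 60 mm behind the grasp point.
Start: joints at [1.216, 0.32, 1.565, -0, 1.257, -0.02], TCP at [188.936, 543.09, 213.976] pointing down, gripper open.
Joint ranges: [-3.11, 3.11], [-0.84, 2.01], [0.21, 2.61], [-1.34, 4.49], [0.05, 2.63], [-2.56, 2.56]. Speed limits (rad/s): [2.57, 2.57, 3.14, 3.14, 3.14, 3.14].

### API

Orientations are given as [roll, pitch, yaw] about the fixed x, y, z axes, in that order (R = Rz(yaw) Ry(pitch) Rx(roll)).
In Python, from station import readout, capture, calibration, close_job, arm gives the robot as it stands. The module is installed in compiled form; this text tells all that it offers.
- The arm moves only by the shell command python3 -m inch 'ROWS' [FORCE]. ROWS is a JSON object of lists of equal length, an entry for each row: "jaw": the closure in counts, from 0 (fully open) to 255 (shut); "translation": the shift along the tool's x, y, z in m, a list of three; "twist": the turn about the tool's z in rad. In form: {"jaw": [jaw, ...], "translation": [[dx, dy, dz], ...], "twist": [twist, ...]}. A call has 1 to 12 rows; each row shifts and turns the commanded pose from where the row before left it, along the tool's axes as they then stand; what a row does not reach is not made up. A row lasts 1/8 s, in which the tool goes at most 62.5 mm and 10.7 degrees, less where a joint would pass 70% of its speed; a pose out of reach is approached as far as the arm can. A call is refused whole if a number of a shift passes 0.0625 or a number of a turn 0.188, either way. A call with a gripper value outside its range is refused whole. The fingers move at their own pace and stop on an object; FORCE is the grip in N (left out, the last holds). Time passes only in rows, so rows that do not move let the fingers close. It gives the time, the measured TCP pose, the force, the opening and the grip force at its end, in the units of the state.
- readout.read_state(): the state, without advancing time (a new reading comes with each control period).
- capture(name): name is "scene" or "top" or "wrist"; returns the picture (420x560x3 uint8, red, green, blue); there is no depth.
- calibration(name): a dict with "intrinsics" (3x3 intrinsics, pixels), "distortion" ([k1, k2, p1, p2, k3] as OpenCV has them; the pictures are not rectified), "cam_to_world" (4x4, takes a point from camera to world coordinates). Camera axes: x right, y down, z forward; pixel columns grow to the right and rows downward; lengths in mm; the calibration is good to about 2 mm. A picture is of the moment at which its call begins: read the wrist's pose just before it. calibration takes no time and is no camera call; for the wrist camera it gives the pose at the moment of the call.
- close_job(): hands the job in; it is judged then, once.
The state is a dict: "time": time; "joint_positions": joint angles; "qd": joint speeds; "effort": joint torques, N m; "eef_pos": TCP position; "ee_rot": TCP orientation; "contact_force": force on the tool from outside, world axes, zero at the start; "ft_torque": the same for the moment, N m; "finger_gap": finger opening in mm; "grasp_force": force on a finger pad.
Only numpy, scipy, OpenCV 4.12 (cv2) and the standard library are available. Lean on these libraries where they do the work, as an engineer would, in place of code of your own. Each camera call takes 0.05 s, during which the arm holds its last target. There are 200 camera calls.

## Working session

There is one attempt and no reset: what is moved stays moved. The work goes in short steps, Python scripts to look and compute and a shell command to move; the robot and the scene stay as the last step left them, time stands still between calls to the robot, and variables do not carry over. Pictures are saved under pics/ and viewed, at most 10 in all, crops included, and the job is handed in when it is done.

```bash
mkdir -p pics
python3 - <<'E'
from station import *
import cv2,numpy as np
s=readout.read_state(); print(s['time'],s['eef_pos'],s['ee_rot'],s['finger_gap'],arm.pinch_z)
for n in("scene","top"):
    cv2.imwrite(f"pics/{n}0.png",capture(n)[:,:,::-1]); c=calibration(n); print(n,np.round(c['cam_to_world'],3).tolist(),np.round(c['intrinsics'],1).tolist(),c['distortion'])
E
```

```text
0.0 [188.75522522 542.6118875  213.13243172] [-3.13987050e+00 -2.13038561e-05  2.80683145e+00] 91.2694711250062 18.8
scene [[0.085, 0.81, -0.581, 880.462], [0.996, -0.06, 0.062, -84.542], [0.015, -0.584, -0.812, 620.584], [0.0, 0.0, 0.0, 1.0]] [[416.2, 0.0, 283.4], [0.0, 416.2, 212.3], [0.0, 0.0, 1.0]] [-0.0438169  0.         0.         0.         0.       ]
top [[0.001, -0.994, 0.109, 366.614], [-0.999, -0.004, -0.034, -25.025], [0.034, -0.109, -0.993, 842.403], [0.0, 0.0, 0.0, 1.0]] [[398.5, 0.0, 279.5], [0.0, 398.5, 212.6], [0.0, 0.0, 1.0]] [-0.01947654  0.          0.          0.          0.        ]
```

View pics/scene0.png

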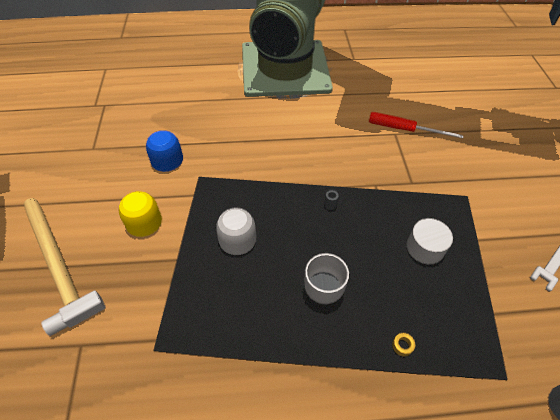

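View pics/top0.png

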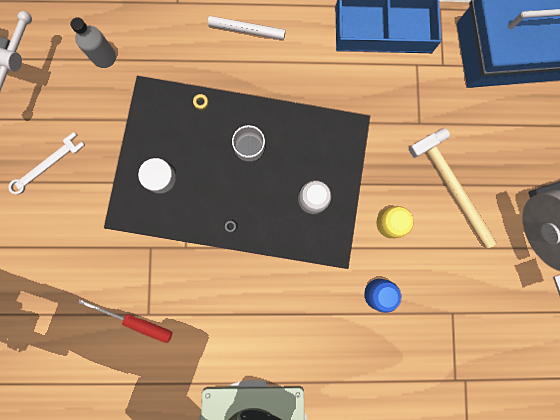

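Candidates: white domed vessel at scene (236,231) / top (315,197) is a closed, rounded-shoulder steel cup, so it is the upside-down cup. Scene (326,278) / top (248,142) shows an open mouth, so it is the twin. Scene (430,241) / top (155,175) has a flat top and straight sides, so it is the tin. The blue and yellow ones off the mat are decoys. I'll confirm with a crop and measure.

```bash
cat > h.py <<'E'
from station import *
import cv2,numpy as np
def ray(n,p):
    c=calibration(n);T=np.array(c['cam_to_world'])
    u=cv2.undistortPoints(np.array([[p]],float),np.array(c['intrinsics']),np.array(c['distortion']))[0,0]
    return T[:3,3],T[:3,:3]@np.array([u[0],u[1],1.])
def plane(n,p,z):
    o,d=ray(n,p);return o+d*(z-o[2])/d[2]
def tri(a,pa,b,pb):
    o,d=ray(a,pa);q,e=ray(b,pb)
    t=np.linalg.lstsq(np.c_[d,-e],q-o,rcond=None)[0]
    A=o+d*t[0];B=q+e*t[1];return (A+B)/2,np.linalg.norm(A-B)
def blob(im,p,r=45,thr=90):
    m=np.zeros(im.shape[:2],np.uint8);y,x=int(p[1]),int(p[0])
    g=im.min(2);m[y-r:y+r,x-r:x+r]=(g[y-r:y+r,x-r:x+r]>thr)*255
    n,l,s,c=cv2.connectedComponentsWithStats(m);i=1+np.argmax(s[1:,4]);return c[i],s[i]
E
python3 - <<'E'
from h import *
im={n:cv2.imread(f"pics/{n}0.png") for n in("scene","top")}
for k,a,b,z in(("cup",(236,231),(315,197),34),("twin",(326,278),(248,142),34),("tin",(430,241),(155,175),25)):
    ca,sa=blob(im["scene"],a,32);cb,sb=blob(im["top"],b,28)
    print(k,ca.round(1),sa,cb.round(1),sb,tri("scene",ca,"top",cb),plane("top",cb,z).round(1),plane("scene",ca,z).round(1))
print("foot disc",*blob(im["top"],(315,195),25,215))
for p in((137,76),(369,116),(349,268),(105,229)): print(plane("top",p,4).round())
cv2.imwrite("pics/crop.png",np.hstack([cv2.resize(im["scene"][185:285,190:290],(390,390)),cv2.resize(im["top"][150:250,265:365],(390,390))]))
E
```

```text
cup [235.  225.7] [ 217  208   38   38 1100] [314.3 196.8] [298 180  33  34 850] (array([ 487.50591972, -123.36327493,   41.24212306]), np.float64(0.4021776942732165)) [ 488.6 -124.    34. ] [ 482.6 -124.1   34. ]
twin [325.8 276.4] [305 253  44  40 843] [248.3 142.4] [232 125  33  36 909] (array([597.31253926,  12.44298307,  50.52837491]), np.float64(1.450064022552942)) [602.   12.5  34. ] [589.2  16.   34. ]
tin [432.5 234.8] [ 413  218   40   35 1071] [155.9 175.2] [138 158  37  35 990] (array([530.7066724 , 201.11539577,  41.86216879]), np.float64(5.25725585509953)) [533.3 203.2  25. ] [520.7 212.3  25. ]
foot disc [316.23123732 195.96146045] [303 184  27  25 493]
[758. 258.   4.]
[ 673. -250.    4.]
[ 342. -200.    4.]
[423. 311.   4.]
```

View pics/crop.png

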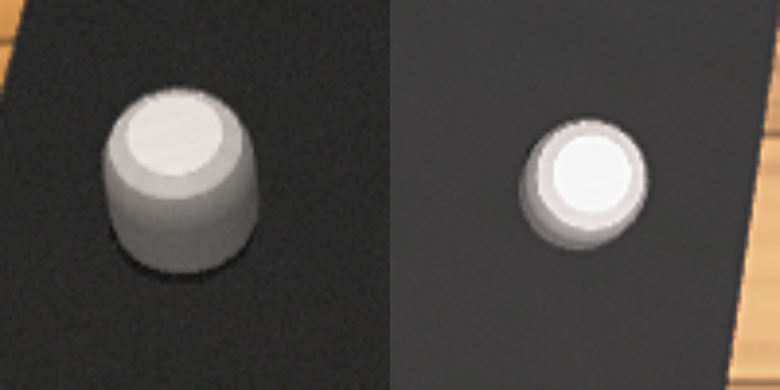

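The crop confirms it: rounded shoulder running into a flat foot facing up, plain steel, on the mat. Next, the shift needed to hover above it.

```bash
cat >> h.py <<'E'
from scipy.spatial.transform import Rotation as Ro
def totool(x,y,z):
    s=readout.read_state();R=Ro.from_euler('xyz',s['ee_rot']).as_matrix()
    return (R.T@(np.array([x,y,z])-s['eef_pos'])).round(1)
E
python3 - <<'E'
from h import *
print(tri("top",(316.8,194.6),"scene",(234.6,219.1)),plane("top",(316.8,194.6),64),plane("scene",(234.6,219.1),64))
print(totool(487,-123,180))
E
```

```text
(array([ 488.80024693, -124.02465475,   62.59389482]), np.float64(3.06724558453736)) [ 488.5002405  -125.38575982   64.        ] [ 490.02005037 -122.39752835   64.        ]
[-500.4 -530.7   34. ]
```

```bash
python3 -m inch '{"jaw":[0,0,0,0,0,0,0,0,0,0,0,0],"translation":[[-0.0418,-0.0442,0],[-0.0418,-0.0442,0],[-0.0418,-0.0442,0],[-0.0418,-0.0442,0],[-0.0418,-0.0442,0],[-0.0418,-0.0442,0],[-0.0418,-0.0442,0],[-0.0418,-0.0442,0],[-0.0418,-0.0442,0],[-0.0418,-0.0442,0],[-0.0418,-0.0442,0],[-0.0418,-0.0442,0]],"twist":[0,0,0,0,0,0,0,0,0,0,0,0]}' 20
python3 -m inch '{"jaw":[0,0],"translation":[[0,0,0.02],[0,0,0.01]],"twist":[0,0]}'
python3 - <<'E'
from h import *
im=capture("wrist");cv2.imwrite("pics/w1.png",im[:,:,::-1]);print(totool(489,-124,6),readout.read_state()['eef_pos'],readout.read_state()['ee_rot'])
T=np.array(calibration("wrist")['cam_to_world']);print(T.round(2),calibration("wrist")['intrinsics'])
E
```

```text
time: 1.6
eef_pos: [488.8, -124.7, 213.7]
ee_rot: [3.141, -0.0, 2.806]
contact_force: [0.9, -0.1, -0.1]
finger_gap: 91.4
grasp_force: 0.0
time: 1.85
eef_pos: [487.6, -123.0, 182.4]
ee_rot: [3.142, -0.003, 2.805]
contact_force: [-0.9, 0.4, 0.3]
finger_gap: 91.1
grasp_force: 0.0
[ -3.3  -0.9 175.6] [ 486.94103038 -122.31717955  181.58576012] [-3.14150444 -0.0045318   2.80653396]
[[ 3.3000e-01  9.2000e-01  2.3000e-01  4.2229e+02]
 [ 9.4000e-01 -3.2000e-01 -8.0000e-02 -1.0030e+02]
 [ 0.0000e+00  2.4000e-01 -9.7000e-01  3.5244e+02]
 [ 0.0000e+00  0.0000e+00  0.0000e+00  1.0000e+00]] [[327.0880642    0.         285.32840535]
 [  0.         327.0880642  212.46792919]
 [  0.           0.           1.        ]]
```

View pics/w1.png

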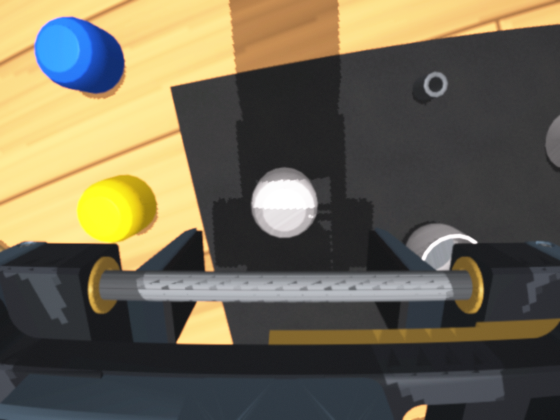

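The wrist view shows the cup at (284,202), midway between the fingers, with nothing in the fingers' way; its ray agrees with the first fix within about 5 mm. Descending to just above the mat.

```bash
python3 -m inch '{"jaw":[0,0,0,0,0,0,0,0,0],"translation":[[-0.001,-0.001,0.03],[0,0,0.03],[0,0,0.03],[0,0,0.025],[0,0,0.02],[0,0,0.02],[0,0,0.012],[0,0,0.005],[0,0,0]],"twist":[0,0,0,0,0,0,0,0,0]}'
```

```text
time: 3.02
eef_pos: [489.2, -123.8, 12.1]
ee_rot: [3.141, 0.0, 2.807]
contact_force: [0.6, 0.2, 0.3]
finger_gap: 91.3
grasp_force: 0.0
```

```bash
python3 -m inch '{"jaw":[0,0,120,120,120,120,120,120],"translation":[[0,0,0.005],[0,0,0],[0,0,0],[0,0,0],[0,0,0],[0,0,0],[0,0,0],[0,0,0]],"twist":[0,0,0,0,0,0,0,0]}' 15
```

```text
time: 4.03
eef_pos: [489.1, -124.1, 7.0]
ee_rot: [-3.141, 0.0, 2.807]
contact_force: [0.5, -1.1, 1.9]
finger_gap: 67.0
grasp_force: 15.0
```

```bash
python3 -m inch '{"jaw":[120,120,120,120,120,120,120,120,120],"translation":[[0,0,-0.01],[0,0,-0.02],[0,0,-0.025],[0,0,-0.025],[0,0,-0.02],[0,0,-0.01],[0,0,0],[0,0,0],[0,0,0]],"twist":[0,0,0,0,0,0,0,0,0]}'
python3 - <<'E'
from h import *
cv2.imwrite("pics/s2.png",cv2.resize(capture("scene")[:,:,::-1][120:320,130:400],(540,400)))
E
```

```text
time: 5.15
eef_pos: [488.5, -123.8, 116.1]
ee_rot: [-3.142, -0.002, 2.807]
contact_force: [0.2, 0.6, -2.1]
finger_gap: 66.7
grasp_force: 15.0
```

View pics/s2.png

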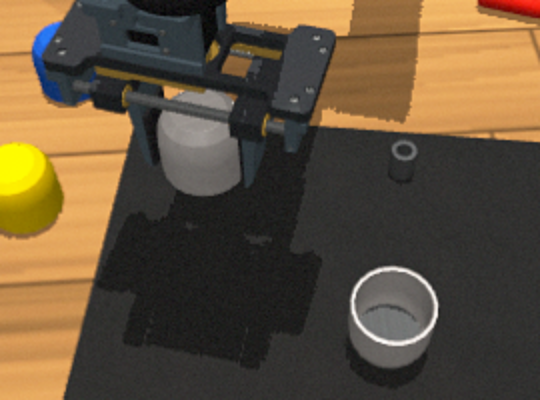

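The cup is held foot-up, well clear of the mat (image (200,150)). The tool can't tilt, but the pads grip below the heavy foot, so a lighter grip should let it swing over between them. I'll go low first so that a slip would be harmless.

```bash
python3 -m inch '{"jaw":[120,120,120,120,120],"translation":[[0,0,0.02],[0,0,0.025],[0,0,0.02],[0,0,0.009],[0,0,0]],"twist":[0,0,0,0,0]}'
python3 -m inch '{"jaw":[120,120,120,120,120,120,120],"translation":[[0,0,0],[0,0,0],[0.02,0,0],[0.02,0,0],[0,0,0],[-0.02,0,0],[-0.02,0,0]],"twist":[0,0,0,0,0,0,0]}' 6
python3 - <<'E'
from h import *
cv2.imwrite("pics/s3.png",cv2.resize(capture("scene")[:,:,::-1][140:300,150:350],(600,480)))
E
```

```text
time: 5.82
eef_pos: [488.8, -123.9, 42.5]
ee_rot: [3.142, -0.001, 2.807]
contact_force: [0.3, -0.1, -1.4]
finger_gap: 67.0
grasp_force: 15.0
time: 6.7
eef_pos: [491.1, -124.6, 43.6]
ee_rot: [3.141, 0.003, 2.807]
contact_force: [0.4, -0.1, -2.4]
finger_gap: 67.2
grasp_force: 6.0
```

View pics/s3.png

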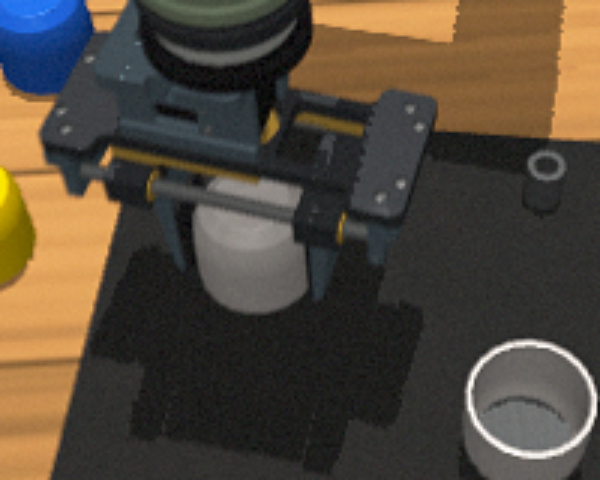

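Still upright at 6 N (rim at (255,305)). Lighter grip and a sharper jerk along tool x.

```bash
python3 -m inch '{"jaw":[120,120,120,120,120,120,120,120],"translation":[[0,0,0.003],[0,0,0],[0.05,0,0],[-0.05,0,0],[0.05,0,0],[-0.05,0,0],[0,0,0],[0,0,0]],"twist":[0,0,0,0,0,0,0,0]}' 4
python3 - <<'E'
from h import *
cv2.imwrite("pics/s4.png",cv2.resize(capture("scene")[:,:,::-1][140:300,150:350],(600,480)))
E
```

```text
time: 7.75
eef_pos: [488.5, -123.8, 39.9]
ee_rot: [3.142, -0.001, 2.807]
contact_force: [-0.1, 0.5, -2.6]
finger_gap: 64.4
grasp_force: 4.0
```

View pics/s4.png

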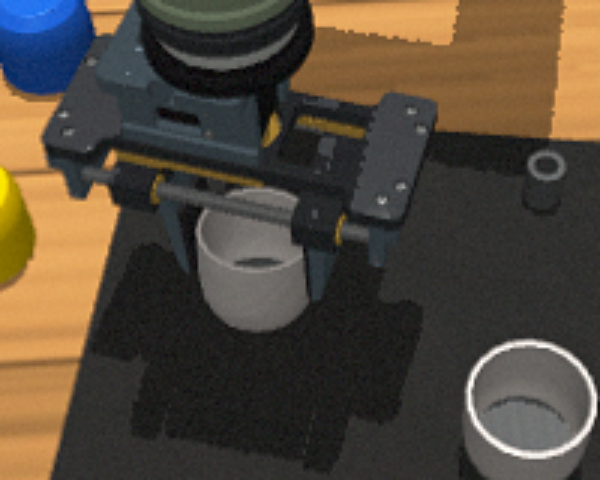

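It swung over: mouth up now (open rim at (255,230)). The gap of 64.4 mm suggests the pads sit slightly off the full width. Lowering slowly until the mat takes the weight.

```bash
python3 -m inch '{"jaw":[120,120,120,120,120,120],"translation":[[0,0,0.003],[0,0,0.003],[0,0,0.003],[0,0,0.002],[0,0,0],[0,0,0]],"twist":[0,0,0,0,0,0]}'
python3 -m inch '{"jaw":[120,120,120,120,120],"translation":[[0,0,0.002],[0,0,0.002],[0,0,0],[0,0,0],[0,0,0]],"twist":[0,0,0,0,0]}'
```

```text
time: 8.55
eef_pos: [490.4, -124.3, 29.7]
ee_rot: [3.141, 0.003, 2.807]
contact_force: [2.1, -1.9, 5.3]
finger_gap: 64.1
grasp_force: 4.0
time: 9.18
eef_pos: [489.4, -124.0, 25.1]
ee_rot: [3.141, 0.001, 2.807]
contact_force: [2.6, -1.8, 4.7]
finger_gap: 64.5
grasp_force: 4.0
```

The foot is on the mat. Release and check before rising.

```bash
python3 -m inch '{"jaw":[60,30,0,0,0,0,0,0],"translation":[[0,0,0],[0,0,0],[0,0,0],[0,0,0],[0,0,0],[0,0,0],[0,0,0],[0,0,0]],"twist":[0,0,0,0,0,0,0,0]}'
python3 - <<'E'
from h import *
cv2.imwrite("pics/s5.png",np.hstack([cv2.resize(capture("scene")[:,:,::-1][160:280,170:310],(420,360)),cv2.resize(capture("wrist")[:,:,::-1],(380,360))]))
E
```

```text
time: 10.18
eef_pos: [489.0, -123.9, 24.9]
ee_rot: [3.141, 0.0, 2.807]
contact_force: [-0.1, -0.3, -0.0]
finger_gap: 91.5
grasp_force: 0.0
```

View pics/s5.png

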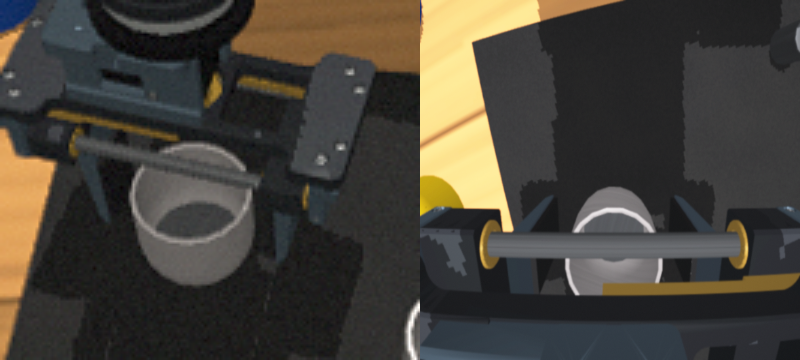

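The cup stands mouth-up (rim near (195,195)), free between the open fingers. Rising and rechecking.

```bash
python3 -m inch '{"jaw":[0,0,0,0,0,0,0,0,0,0,0,0],"translation":[[0,0,-0.01],[0,0,-0.02],[0,0,-0.03],[0,0,-0.04],[0,0,-0.04],[0.04,0,-0.03],[0.05,0,-0.02],[0.05,0,0],[0.03,0,0],[0,0,0],[0,0,0],[0,0,0]],"twist":[0,0,0,0,0,0,0,0,0,0,0,0]}'
python3 - <<'E'
from h import *
a,b=capture("scene")[:,:,::-1],capture("top")[:,:,::-1]
cv2.imwrite("pics/s6.png",np.hstack([cv2.resize(a[150:330,150:480],(440,240)),cv2.resize(b[90:270,90:360],(360,240))]))
E
```

```text
time: 11.78
eef_pos: [329.5, -68.4, 215.1]
ee_rot: [3.141, 0.0, 2.807]
contact_force: [0.4, 0.4, -0.4]
finger_gap: 91.0
grasp_force: 0.0
```

View pics/s6.png

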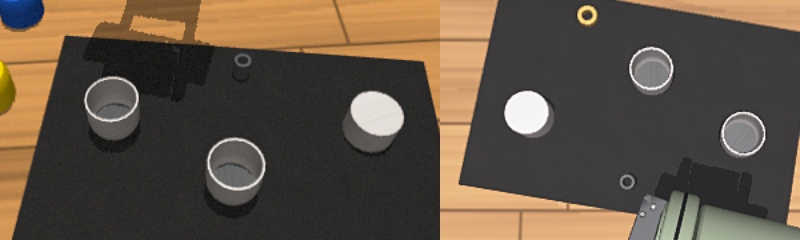

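The cup stands mouth-up on the mat (left view (112,107), right view (742,134)). The twin and tin look unmoved, and the arm is clear.

```bash
python3 -c "
from station import close_job
print(close_job())"
```

```text
the job is handed in; nothing more can be done
None
```

The cup was lifted, turned over in a light grip and set down mouth-up on the mat; the twin and tin look unmoved, and the job is handed in (no verdict was returned).

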